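# Ready the model car for the pull start

### The job

Get this petrol model car ready for the pull start, radio first: swing the blue cover on the radio box sideways until its port is fully uncovered, slide the yellow switch in the port all the way to the green (on) end, and swing the cover back home so that the port is fully shut. Then turn the orange-capped choke lever all the way over to its closed stop, and last press the red primer bulb right in and let it spring back. Leave the loose things lying around the car where they are.

Things in the scene. Friction and masses are not known exactly. Their poses are not given: they have to be found in the camera images.
- car: Petrol model car without bodyshell, fixed on a foam stand, 785 long, 394 wide, 188 high. Origin: on the table under its middle; y axis to the nose, x to the car's right, z up; its yaw varies. Points given as (x, y, z) in mm elsewhere are in this frame. Chassis plate top z 54. Wheels 125 in diameter, tops z 163, centred at x +-165, y +-265.
- port (a point): Centre of the switch port, level with the top of the lid of the black radio box (lid 90 by 150, top at z 104): at (-35, 115, 104), axes as the car's. The port is 46 wide (car x), 70 long (car y), 12 deep. To its right stands the white fuel tank, top z 111 (cap z 122).
- engine_top (a point): Top centre of the engine's cylinder, at (0, -155, 182); it is 70 by 78, its front face at y -116. The air filter stands at (102, -135), radius 33, top z 188; the carburettor is in front of the cylinder, top z 135. The black recoil starter on the left is 104 in diameter, top z 164.
- cover (a joint): Turn of the blue cover about its pivot screw (vertical axis), rad. 0 = shut against its stop, grows as it swings open, clockwise seen from above, over the car's left side; end stop at 2.1. The port is wholly clear from 1.65 up. It is flat, slides over the lid, and stays where it is left (about 1.2 to 1.5 N at the knob).
- cover_knob (a point): Centre (half-way up) of the black round knob on the cover, 14 in diameter, 16 high, standing on the cover's top (z 108 in the car frame; the knob's top is at z 124). It is 79 from the pivot axis: at (40, -68) mm from it in the car frame when shut. It turns with the cover.
- cover_pivot (a point): Top of the cover's steel pivot screw head (15 in diameter, at z 112 in the car frame): the axis about which the cover swivels, fixed on the car at (-68, 161) mm. The cover is a plate 72 by 94 and 3 thick; shut, it covers x -79 to -7 and y 78 to 172 of the car frame (mm).
- switch (a joint): Travel of the yellow slide switch, m. 0 = off (red mark), 0.012 = fully on (green mark, towards the nose). About 2 N moves it; it stays where it is left.
- switch_tab (a point): Top centre of the yellow switch tab, 12 wide (car x), 10 long (car y), 9.5 high, standing in the port; its top lies 2 below the lid's top. Off, it leaves 37 of free length in the port on its tail side, where shut fingertips fit to push it towards the nose.
- choke (a joint): Turn of the choke lever about its vertical shaft, rad. 0 = fully open, 1.3 = closed stop; grows counter-clockwise seen from above. It stays where it is left (about 1.5 N at the cap moves it).
- choke_cap (a point): Centre (half-way up) of the upright round orange cap on the end of the choke lever, 10 in diameter, 20 high (z 140 to 160 in the car frame). It is 34 from the lever's shaft; at joint value q it lies in the direction 1.047 + q rad from the car's x axis. Seen from above it moves from the front right of the shaft to the front left.
- choke_pivot (a point): Top of the choke lever's shaft on the carburettor, fixed on the car at (0, -68, 143) mm.
- primer (a joint): How far the primer bulb is pressed, m. 0 = released, 0.006 = right in. It springs back by itself; about 2 N starts it and 6.5 N holds it right in.
- primer_top (a point): Top centre of the red primer bulb, a dome 26 in diameter standing 14 above its black collar, pressed straight down; released, its top is at (-85, -30, 122) mm of the car frame.
- driver: Loose hex driver lying on the table beside the car, 190 long, handle 22 thick. Leave it alone.
- wheel_nut: Loose blue wheel nut, 32 in diameter, 10 high, lying on the chassis plate between the carburettor and the tank. Leave it alone.
- gear: Loose steel spur gear, 78 in diameter, 10 high (hub 16), flat on the table on the car's left. Leave it alone.

How it is judged:
By the outcome, as a careful person would: the job done as asked, in the order asked, and still so for the second after the job is handed in, with the robot touching nothing.
It also fails if it takes over 64 s, if anything falls off the work surface, if the arm or the gripper's body presses on something with over 40 N, if the wrist force passes 120 N, or if a joint passes its speed limit or range.

### The arm

A 6-joint arm with a two-finger parallel gripper is mounted at the origin on the work surface. World frame = base frame: x ahead of the robot, y to its left, z up, the work surface at z = 0. Lengths are in mm, angles in degrees, forces in N, time in s.
With the tool pointing down it reaches from about 300 to 850 mm from the base axis. Payload 4.2 kg.
Tool frame: the origin (TCP) lies at the very end of the fingers, on their centre line; the grasp point (between the pads) lies 19 mm behind it; z points along the fingers, y is the line along which they close (so a half turn about z gives the same grasp; the last joint's range is limited). The gripper opens to 91 mm and grips with 3 to 60 N. Pads are 32 mm wide; open, the fingers measure 118 mm over their backs; the gripper's body (76 mm by 178 mm) begins 60 mm behind the grasp point.
Start: joints at [-71.219, 18.312, 89.639, -0, 72.044, -1.146], TCP at [195.981, -540.587, 213.976] pointing down, gripper open.
Joint ranges: [-177.97, 177.97], [-48.28, 115.42], [12.27, 149.76], [-77.06, 257.06], [2.81, 150.46], [-146.56, 146.56]. Speed limits (degrees/s): [147.25, 147.25, 180, 180, 180, 180].

### API

Orientations are given as [roll, pitch, yaw] about the fixed x, y, z axes, in that order (R = Rz(yaw) Ry(pitch) Rx(roll)).
In Python, from workcell import env, eyes gives the robot as it stands.
- The arm moves only by the tool send_rows, never from a script. Its argument "targets" is text: rows parted by semicolons, each of 7 numbers parted by spaces: the shift along the tool's x, y, z in m, then the turn, a rotation vector about the tool's x, y, z in degrees, then the opening in per cent of the stroke, from 0 (shut) to 100 (fully open). A call has 1 to 12 rows; each row is the pose to reach, as a shift and turn from the pose commanded when the call began, along the tool's axes at that moment; what a row does not reach only later rows make up. A row lasts 1/12 s, in which the tool goes at most 41.7 mm and 7.16 degrees, less where a joint would pass 70% of its speed; a pose out of reach is approached as far as the arm can. A call with a gripper value outside its range is refused whole. The fingers move at their own pace and stop on an object; "grip_force" is the grip in N (left out, the last holds). Time passes only in rows, so rows that repeat a pose let the fingers close. It gives the time, the measured TCP pose, the force, the opening and the grip force at its end, in the units of the state.
- env.state(): the state, without advancing time (a new reading comes with each control period).
- eyes.grab_frame(name): name is "scene" or "top" or "wrist"; returns a dict with "image" (420x560x3 uint8, blue, green, red), "fovy" (degrees; the focal length in pixels is half the picture's height over the tangent of half this angle, whatever the lens; pixels are square), "cx", "cy" (the principal point, pixels), "D" ([k1, k2, p1, p2, k3] as OpenCV has them; the pictures are not rectified), "eye" and "attitude" of the camera in the world. Camera axes: x right, y up, looking along -z (the intrinsics and any distortion apply to the point x, -y, -z); pixel columns grow to the right and rows downward; lengths in mm; the calibration is good to about 2 mm. A picture is of the moment at which its call begins. There is no depth.
- env.job_done(): hands the job in; it is judged then, once.
The state is a dict: "time_s": time; "qpos": joint angles; "qvel": joint speeds; "effort": joint torques, N m; "ee_pos": TCP position; "ee_rot": TCP orientation; "force": force on the tool from outside, world axes, zero at the start; "torque": the same for the moment, N m; "gripper_width": finger opening in mm; "gripper_force": force on a finger pad.
Only numpy, scipy, OpenCV 4.12 (cv2) and the standard library are available. Lean on these libraries where they do the work, as an engineer would, in place of code of your own. Each camera call takes 0.05 s, during which the arm holds its last target. There are 200 camera calls.

## Working session

There is one attempt and no reset: what is moved stays moved. The work goes in short steps, Python scripts to look and compute and a tool call to move; the robot and the scene stay as the last step left them, time stands still between calls to the robot, and variables do not carry over. Pictures are saved under pics/ and viewed, at most 10 in all, crops included, and the job is handed in when it is done.

Besides the shell and the picture viewer there is one more tool, called after "Emit:" as name(argument=value, ...) on one line, values as JSON. send_rows: Moves the arm, as the interface text tells. Its arguments: {"type":"object","properties":{"targets":{"type":"string"},"grip_force":{"type":"number"}},"required":["targets"]}

```bash
mkdir -p pics; cat > h.py <<'E'
import numpy as np, cv2
from workcell import env, eyes
def K(f):
    h,w=f["image"].shape[:2]; fl=h/2/np.tan(np.radians(f["fovy"])/2)
    return np.array([[fl,0,f["cx"]],[0,fl,f["cy"]],[0,0,1]])
from scipy.spatial.transform import Rotation as R
def rot(f):
    a=np.array(f["attitude"],float)
    return a if a.shape==(3,3) else R.from_euler('xyz',a,degrees=True).as_matrix()
def ray(f,u,v):
    p=cv2.undistortPoints(np.array([[[u,v]]],float),K(f),np.array(f["D"],float))[0,0]
    return np.array(f["eye"],float), rot(f)@np.array([p[0],-p[1],-1])
def on_plane(f,u,v,z):
    e,d=ray(f,u,v); return e+d*(z-e[2])/d[2]
def proj(f,P):
    c=rot(f).T@(np.array(P,float)-np.array(f["eye"])); c=c*[1,-1,-1]
    return cv2.projectPoints(c.reshape(1,1,3),np.zeros(3),np.zeros(3),K(f),np.array(f["D"],float))[0].ravel()
E
python3 - <<'E'
from h import *
for n in("top","scene"):
    f=eyes.grab_frame(n); cv2.imwrite(f"pics/{n}0.png",f["image"])
    print(n,f["fovy"],f["cx"],f["cy"],f["D"],f["eye"],f["attitude"])
print(env.state())
E
```

```text
top 52.374865754116875 274.6529198202775 213.03025732946807 [-0.04950204  0.          0.          0.          0.        ] [379.50781775   2.00849656 940.07830141] [ 10.86208763  -1.64143264 -88.8203054 ]
scene 47.02158074025644 285.7337784526162 212.88661127352415 [-0.03979935  0.          0.          0.          0.        ] [1068.8901732   326.26638512  754.55696022] [ 45.79804942  -0.59457619 124.31527301]
{'time_s': 0.1, 'qpos': array([-7.12172844e+01,  1.83478705e+01,  8.97008753e+01, -1.64811682e-04,
        7.20432317e+01, -1.14589984e+00]), 'qvel': array([-0.01398178, -0.02757311, -0.19624506,  0.10041116, -0.00901988,
        0.07925737]), 'effort': array([ 6.29350998e-04, -4.13333559e+01, -2.32508236e+01,  7.29229418e-02,
        4.21542011e-02, -7.12408291e-05]), 'ee_pos': array([ 195.83995863, -540.1318216 ,  213.1955413 ]), 'ee_rot': array([-1.79908038e+02, -1.68273276e-03,  1.99286651e+01]), 'force': array([0.85061467, 0.4675467 , 0.0747094 ]), 'torque': array([ 0.00503004, -0.03793272, -0.00705894]), 'gripper_force': 0.0, 'gripper_width': 91.11814775724578}
```

View pics/top0.png

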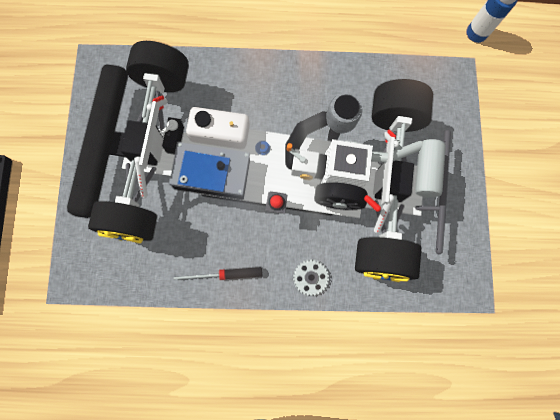

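View pics/scene0.png

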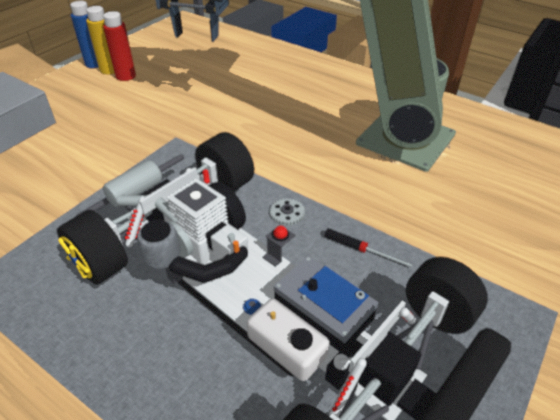

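The top view shows the nose to the left (+y world): pivot screw about (184,180), knob (221,167), primer (277,202), choke cap (291,147), engine top (351,159). In the scene view the knob is at (311,285), the pivot at (360,295), the primer at (281,233) and the cap at (236,245).

```bash
cat >> h.py <<'E'
def blob(img,lo,hi,box,big=True):
    x0,y0,x1,y1=box; hsv=cv2.cvtColor(img,cv2.COLOR_BGR2HSV)[y0:y1,x0:x1]
    m=cv2.inRange(hsv,np.array(lo),np.array(hi)); n,l,s,c=cv2.connectedComponentsWithStats(m)
    if n<2: return None
    i=1+np.argmax(s[1:,4]); return c[i]+[x0,y0],s[i]+[x0,y0,0,0,0]
def fit(A,B):
    A=np.array(A)[:,:2];B=np.array(B)[:,:2];a=A-A.mean(0);b=B-B.mean(0)
    t=np.arctan2((a[:,0]*b[:,1]-a[:,1]*b[:,0]).sum(),(a*b).sum())
    M=np.array([[np.cos(t),-np.sin(t)],[np.sin(t),np.cos(t)]])
    o=B.mean(0)-M@A.mean(0); return t,o,(A@M.T+o)-B
E
python3 - <<'E'
from h import *
f=eyes.grab_frame("top"); im=f["image"]; s=eyes.grab_frame("scene"); si=s["image"]
print("primer",blob(im,(0,150,80),(8,255,255),(260,185,295,215)), blob(si,(0,150,80),(8,255,255),(265,220,300,250)))
print("cap",blob(im,(9,120,100),(20,255,255),(280,135,305,160)), blob(si,(5,120,100),(20,255,255),(220,230,250,260)))
print("knob",blob(im,(0,0,0),(180,255,60),(212,158,230,176)), blob(si,(0,0,0),(180,255,60),(300,275,322,296)))
print("blue",blob(im,(100,120,60),(125,255,255),(170,140,250,200)))
print("engine hole",blob(im,(0,0,0),(180,255,60),(345,152,358,166)))
a=np.hstack([cv2.resize(im[130:220,165:305],None,fx=5,fy=5,interpolation=cv2.INTER_CUBIC)]);cv2.imwrite("pics/a.png",a)
E
```

```text
primer (array([276.22222222, 201.13333333]), array([270, 195,  13,  13, 135])) (array([280.45255474, 232.17518248]), array([273, 226,  15,  13, 137]))
cap (array([288.7027027 , 146.40540541]), array([286, 143,   6,   8,  37])) (array([235.83606557, 246.55737705]), array([233, 241,   7,  12,  61]))
knob (array([220.6744186 , 165.53488372]), array([218, 162,   7,   8,  43])) (array([312.17721519, 284.34177215]), array([308, 279,   9,  11,  79]))
blue (array([203.54172462, 170.82267038]), array([ 178,  151,   52,   41, 1438]))
engine hole (array([356. , 159.5]), array([356, 159,   1,   2,   2]))
```

View pics/a.png

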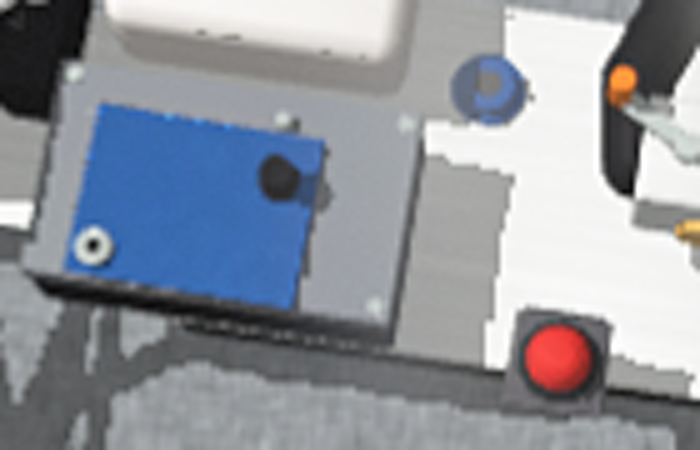

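The crop shows the shut cover with the pivot screw at about (183.2,178.8) and the knob at (220.6,165.4). The primer and the orange cap are both clear.

```bash
python3 - <<'E'
from h import *
f=eyes.grab_frame("top"); s=eyes.grab_frame("scene")
c=[-68+40,161-68]; cap=[34*np.cos(1.047),-68+34*np.sin(1.047)]
A=[[-68,161],c,[-85,-30],cap]
B=[on_plane(f,183.2,178.8,112),on_plane(f,220.6,165.4,118),on_plane(f,276.2,201.1,116),on_plane(f,288.7,146.4,153)]
S=[on_plane(s,360,294.5,112),on_plane(s,312.2,284.3,116),on_plane(s,280.4,232.2,116),on_plane(s,235.8,246.6,150)]
for X in (B,S,list((np.array(B)+S)/2)):
    print(np.round(X,1).tolist()); t,o,r=fit(A,X); print(np.degrees(t),o,np.round(r,1).tolist())
E
```

```text
[[603.8, 165.8, 112.0], [631.9, 91.8, 118.0], [562.2, -20.9, 116.0], [663.3, -42.0, 153.0]]
-7.068356131802798 [650.30130156  -2.37624237] [[-1.2, -0.0], [2.1, 1.6], [0.0, -0.8], [-0.9, -0.8]]
[[607.8, 166.5, 112.0], [637.4, 92.6, 116.0], [570.1, -17.9, 116.0], [666.7, -41.9, 150.0]]
-7.081294572191201 [655.44727646  -1.26400144] [[-0.0, 0.4], [1.8, 1.9], [-2.7, -2.6], [0.9, 0.3]]
[[605.8, 166.1, 112.0], [634.6, 92.2, 117.0], [566.2, -19.4, 116.0], [665.0, -42.0, 151.5]]
-7.0747962070884345 [652.8743152   -1.82010444] [[-0.6, 0.2], [1.9, 1.7], [-1.3, -1.7], [0.0, -0.2]]
```

Emit:
send_rows(targets="0 0 -0.036 0 0 0 45;0.627 -0.445 -0.036 0 0 -93.5 45;0.627 -0.445 -0.036 0 0 -93.5 45;0.627 -0.445 -0.036 0 0 -93.5 45;0.627 -0.445 -0.036 0 0 -93.5 45;0.627 -0.445 -0.036 0 0 -93.5 45;0.627 -0.445 -0.036 0 0 -93.5 45;0.627 -0.445 -0.036 0 0 -93.5 45;0.627 -0.445 -0.036 0 0 -93.5 45;0.627 -0.445 -0.036 0 0 -93.5 45;0.627 -0.445 -0.036 0 0 -93.5 45;0.627 -0.445 -0.036 0 0 -93.5 45")

```text
time_s: 1.3
ee_pos: [457.7, -161.9, 250.2]
ee_rot: [180.0, 0.0, 99.1]
force: [-0.5, 0.1, -0.0]
gripper_width: 40.9
gripper_force: 0.0
```

```bash
cat >> h.py <<'E'
T=np.radians(-7.07); O=np.array([652.9,-1.8])
def w(x,y): return np.array([[np.cos(T),-np.sin(T)],[np.sin(T),np.cos(T)]])@[x,y]+O
def go(pts):
    "pts: (world x,y,z mm, yaw deg) -> tool shifts from the present pose"
    s=env.state(); M=R.from_euler('xyz',s["ee_rot"],degrees=True)
    print("now",np.round(s["ee_pos"],1),np.round(s["ee_rot"],1),"w",round(s["gripper_width"],1),"t",s["time_s"],"F",np.round(s["force"],1))
    for x,y,z,yaw in pts:
        d=M.inv().apply(np.array([x,y,z])-s["ee_pos"])/1000; r=(M.inv()*R.from_euler('xyz',[180,0,yaw],degrees=True)).as_rotvec(degrees=True)
        print(*np.round(d,4),*np.round(r,1))
E
python3 - <<'E'
from h import *
go([(*w(-28,93),230,113.4)])
E
```

```text
now [ 457.7 -161.9  250.2] [180.    0.   99.1] w 40.9 t 1.3 F [-0.5  0.1 -0. ]
0.2244 0.217 0.0202 0.0 0.0 -14.3
```

Emit:
send_rows(targets="0.2245 0.217 0 0 0 -14.3 45;0.2245 0.217 0 0 0 -14.3 45;0.2245 0.217 0 0 0 -14.3 45;0.2245 0.217 0 0 0 -14.3 45;0.2245 0.217 0 0 0 -14.3 45;0.2245 0.217 0 0 0 -14.3 45;0.2245 0.217 0 0 0 -14.3 45;0.2245 0.217 0.02 0 0 -14.3 45;0.2245 0.217 0.02 0 0 -14.3 45;0.2245 0.217 0.02 0 0 -14.3 45;0.2245 0.217 0.02 0 0 -14.3 45")

```text
time_s: 2.22
ee_pos: [637.0, 90.3, 230.0]
ee_rot: [-179.9, 0.0, 113.0]
force: [-0.1, -1.0, -0.0]
gripper_width: 41.0
gripper_force: 0.0
```

```bash
python3 - <<'E'
from h import *
f=eyes.grab_frame("wrist"); im=f["image"]; cv2.imwrite("pics/w1.png",im)
print(f["eye"],f["attitude"],f["fovy"])
for n,p in dict(pivot=(*w(-68,161),112),knob=(*w(-28,93),124),primer=(*w(-85,-30),118)).items(): print(n,proj(f,p))
go([(*w(-28,93),110,113.4)])
E
```

```text
[608.02203168 156.55757288 400.11695922] [-14.97461437   0.05856005  23.09434666] 58.154976730920794
pivot [278.51786126  93.74771394]
knob [278.98838014 202.44051933]
primer [143.97639983 292.16473284]
now [637.1  89.9 230.7] [180.   0. 113.] w 41.0 t 2.2667 F [-0.2 -0.6 -0.6]
0.004 0.001 0.1207 0.0 0.0 -0.4
```

View pics/w1.png

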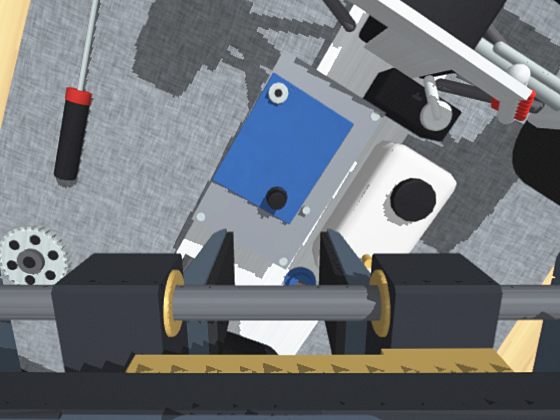

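The wrist view agrees with the car pose: pivot seen at (278,93) against (278.5,93.7) predicted, knob at about (277,198). I'm going down to grip the knob.

Emit:
send_rows(targets="0.003 0 0.03 0 0 0 45;0.003 0 0.06 0 0 0 45;0.003 0 0.09 0 0 0 45;0.003 0 0.11 0 0 0 45;0.003 0 0.119 0 0 0 45;0.003 0 0.119 0 0 0 45;0.003 0 0.119 0 0 0 12;0.003 0 0.119 0 0 0 10;0.003 0 0.119 0 0 0 8;0.003 0 0.119 0 0 0 8;0.003 0 0.119 0 0 0 8;0.003 0 0.119 0 0 0 8", grip_force=12)

```text
time_s: 3.27
ee_pos: [636.7, 93.6, 112.1]
ee_rot: [179.9, 0.1, 113.0]
force: [-0.6, -0.0, 4.8]
gripper_width: 13.3
gripper_force: 12.0
```

```bash
python3 - <<'E'
from h import *
def arc(q,r=79): a=np.radians(-59.5)-q; return (*w(-68+r*np.cos(a),161+r*np.sin(a)),111,113.0-np.degrees(q))
print(arc(0))
p=w(-68,161); s=env.state(); d=s["ee_pos"][:2]-p; print("r",np.hypot(*d),"ang",np.degrees(np.arctan2(d[1],d[0]))+7.07+59.5)
go([arc(q) for q in np.arange(1,13)*.08])
E
```

```text
(np.float64(636.6458600579431), np.float64(93.85922945425965), 111, np.float64(113.0))
r 79.25329470085474 ang -0.016391343811527292
now [636.7  93.6 112.1] [1.799e+02 1.000e-01 1.130e+02] w 13.3 t 3.2667 F [-0.6 -0.   4.8]
0.0005 -0.0063 0.0011 0.1 0.0 4.6
0.0012 -0.0126 0.0011 0.1 0.0 9.2
0.0024 -0.0188 0.0011 0.1 0.0 13.8
0.0041 -0.0249 0.0011 0.1 0.0 18.4
0.0063 -0.0308 0.0011 0.1 0.0 22.9
0.0089 -0.0365 0.0011 0.1 0.0 27.5
0.012 -0.042 0.001 0.1 0.0 32.1
0.0156 -0.0473 0.001 0.1 0.0 36.7
0.0195 -0.0522 0.001 0.1 0.0 41.3
0.0238 -0.0568 0.001 0.1 0.0 45.9
0.0285 -0.0611 0.001 0.1 0.0 50.4
0.0335 -0.0649 0.001 0.1 0.0 55.0
```

Emit:
send_rows(targets="0.0003 -0.0063 -0.001 0 0 4.6 8;0.001 -0.0126 -0.001 0 0 9.2 8;0.0022 -0.0188 -0.001 0 0 13.8 8;0.004 -0.0249 -0.001 0 0 18.4 8;0.0062 -0.0308 -0.001 0 0 22.9 8;0.0089 -0.0365 -0.001 0 0 27.5 8;0.012 -0.042 -0.001 0 0 32.1 8;0.0156 -0.0473 -0.001 0 0 36.7 8;0.0195 -0.0522 -0.001 0 0 41.3 8;0.0238 -0.0568 -0.001 0 0 45.9 8;0.0285 -0.0611 -0.001 0 0 50.4 8;0.0335 -0.0649 -0.001 0 0 55 8")

```text
time_s: 4.27
ee_pos: [563.5, 99.0, 112.3]
ee_rot: [179.9, 0.0, 57.8]
force: [0.0, -1.3, 1.2]
gripper_width: 13.6
gripper_force: 12.0
```

```bash
cat >> h.py <<'E'
def arc(q,z=112,r=79): a=np.radians(-59.5)-q; return (*w(-68+r*np.cos(a),161+r*np.sin(a)),z,113.0-np.degrees(q))
E
python3 - <<'E'
from h import *
go([arc(q) for q in .96+np.arange(1,13)*.08])
E
```

```text
now [563.5  99.  112.3] [179.9   0.   57.8] w 13.6 t 4.2667 F [ 0.  -1.3  1.2]
0.0004 -0.0061 0.0002 0.1 0.0 4.4
0.0011 -0.0123 0.0002 0.1 -0.0 9.0
0.0023 -0.0185 0.0002 0.1 -0.0 13.6
0.004 -0.0246 0.0002 0.1 -0.0 18.1
0.0062 -0.0306 0.0002 0.1 -0.0 22.7
0.0088 -0.0363 0.0002 0.1 -0.0 27.3
0.0119 -0.0418 0.0002 0.1 -0.0 31.9
0.0154 -0.0471 0.0002 0.1 -0.0 36.5
0.0193 -0.052 0.0002 0.1 -0.0 41.1
0.0236 -0.0567 0.0002 0.1 -0.0 45.6
0.0283 -0.0609 0.0002 0.1 -0.0 50.2
0.0332 -0.0648 0.0002 0.1 -0.0 54.8
```

Emit:
send_rows(targets="0.0004 -0.0061 0 0 0 4.5 8;0.0011 -0.0123 0 0 0 9 8;0.0023 -0.0185 0 0 0 13.6 8;0.004 -0.0246 0 0 0 18.2 8;0.0062 -0.0306 0 0 0 22.7 8;0.0088 -0.0363 0 0 0 27.3 8;0.0119 -0.0418 0 0 0 31.9 8;0.0154 -0.0471 0 0 0 36.5 8;0.0193 -0.052 0 0 0 41.1 8;0.0236 -0.0567 0 0 0 45.6 8;0.0283 -0.0609 0 0 0 50.2 8;0.0332 -0.0648 0 0 0 54.8 8")

```text
time_s: 5.27
ee_pos: [525.1, 161.7, 112.1]
ee_rot: [180.0, 0.1, 3.0]
force: [-1.2, -0.5, 2.7]
gripper_width: 13.1
gripper_force: 12.0
```

Emit:
send_rows(targets="0 0 0 0 0 0 8;0 0 0 0 0 0 40;0 0 0 0 0 0 45;0 0 0 0 0 0 45;0 0 -0.03 0 0 0 45;0 0 -0.06 0 0 0 45;0 0 -0.09 0 0 0 45;0 0 -0.12 0 0 0 45;0 0 -0.12 0 0 0 0;0 0 -0.12 0 0 0 0")

```text
time_s: 6.1
ee_pos: [527.4, 161.6, 233.8]
ee_rot: [-180.0, -0.3, 3.2]
force: [-0.1, 0.2, -0.5]
gripper_width: 30.5
gripper_force: 0.0
```

```bash
python3 - <<'E'
from h import *
f=eyes.grab_frame("wrist"); im=f["image"]; cv2.imwrite("pics/w2.png",im)
for n,p in dict(port=(*w(-35,115),104),tail=(*w(-35,80),104),kn=(*arc(1.92)[:2],124)).items(): print(n,proj(f,p))
go([(*w(-35,97),150,-7)])
E
```

```text
port [343.4374721   67.22305751]
tail [388.67470371  76.18147828]
kn [275.34060387 207.10582186]
now [526.3 161.3 232. ] [180.   -0.    3.2] w 26.6 t 6.15 F [-0.4  0.7  0.5]
0.1001 0.0683 0.0821 0.0 -0.0 10.2
```

View pics/w2.png

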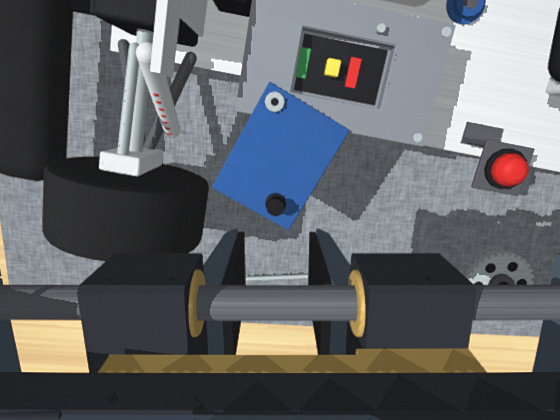

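The port is open: centre at about (344,66) as predicted, yellow tab at (332,68), red mark at (353,72), and the cover is clear of it. Next I move the shut fingers over its tail side.

Emit:
send_rows(targets="0.03 0.02 0 0 0 5 0;0.06 0.04 0 0 0 10.2 0;0.09 0.06 0.02 0 0 10.2 0;0.1 0.068 0.05 0 0 10.2 0;0.1 0.068 0.082 0 0 10.2 0;0.1 0.068 0.082 0 0 10.2 0;0.1 0.068 0.082 0 0 10.2 0;0.1 0.068 0.082 0 0 10.2 0")

```text
time_s: 6.82
ee_pos: [630.0, 99.7, 150.6]
ee_rot: [-180.0, -0.0, -7.0]
force: [-0.0, -0.3, 0.9]
gripper_width: 0.4
gripper_force: 0.0
```

```bash
python3 - <<'E'
from h import *
go([(*w(-35,98),97,-7),(*w(-35,117),97,-7)])
E
```

```text
now [630.   99.7 150.6] [-180.   -0.   -7.] w 0.4 t 6.8167 F [-0.  -0.3  0.9]
0.0002 -0.0001 0.0536 -0.0 -0.0 0.0
0.0003 -0.0191 0.0536 -0.0 -0.0 0.0
```

Emit:
send_rows(targets="0 0 0.015 0 0 0 0;0 0 0.03 0 0 0 0;0 0 0.04 0 0 0 0;0 0 0.047 0 0 0 0;0 0 0.052 0 0 0 0;0 0 0.0535 0 0 0 0;0 0 0.0535 0 0 0 0;0 0 0.0535 0 0 0 0")

```text
time_s: 7.48
ee_pos: [630.2, 99.5, 97.1]
ee_rot: [-180.0, -0.1, -7.0]
force: [0.3, -0.6, 0.5]
gripper_width: 0.5
gripper_force: 0.0
```

Emit:
send_rows(targets="0 -0.003 0 0 0 0 0;0 -0.006 0 0 0 0 0;0 -0.009 0 0 0 0 0;0 -0.012 0 0 0 0 0;0 -0.014 0 0 0 0 0;0 -0.016 0 0 0 0 0;0 -0.017 0 0 0 0 0;0 -0.017 0 0 0 0 0")

```text
time_s: 8.15
ee_pos: [632.0, 116.3, 96.6]
ee_rot: [180.0, -0.0, -7.0]
force: [-0.3, -1.7, 0.9]
gripper_width: 0.5
gripper_force: 0.7
```

Emit:
send_rows(targets="0 -0.0005 0 0 0 0 0;0 -0.001 0 0 0 0 0;0 -0.0015 0 0 0 0 0;0 -0.002 0 0 0 0 0;0 -0.002 0 0 0 0 0")

```text
time_s: 8.57
ee_pos: [632.2, 118.2, 96.5]
ee_rot: [180.0, -0.0, -7.0]
force: [0.2, -1.7, 1.9]
gripper_width: -0.0
gripper_force: 1.0
```

Emit:
send_rows(targets="0 -0.0005 0 0 0 0 0;0 -0.001 0 0 0 0 0;0 -0.0015 0 0 0 0 0;0 -0.002 0 0 0 0 0;0 -0.002 0 0 0 0 0")

```text
time_s: 8.98
ee_pos: [632.4, 120.3, 96.5]
ee_rot: [-180.0, -0.0, -7.0]
force: [0.0, -1.0, 1.0]
gripper_width: 0.4
gripper_force: 1.0
```

Emit:
send_rows(targets="0 -0.0005 0 0 0 0 0;0 -0.001 0 0 0 0 0;0 -0.0015 0 0 0 0 0;0 -0.002 0 0 0 0 0;0 -0.0025 0 0 0 0 0;0 -0.0025 0 0 0 0 0")

```text
time_s: 9.48
ee_pos: [632.7, 122.7, 96.4]
ee_rot: [180.0, -0.0, -7.0]
force: [1.2, -2.9, 1.3]
gripper_width: 0.1
gripper_force: 1.1
```

Emit:
send_rows(targets="0 -0.0005 0 0 0 0 0;0 -0.001 0 0 0 0 0;0 -0.0015 0 0 0 0 0;0 -0.002 0 0 0 0 0;0 -0.002 0 0 0 0 0")

```text
time_s: 9.9
ee_pos: [632.7, 123.1, 96.5]
ee_rot: [179.8, 0.0, -7.0]
force: [-0.1, -7.4, 2.3]
gripper_width: 0.7
gripper_force: 3.5
```

```bash
python3 - <<'E'
from h import *
for n in("wrist","scene"):
    f=eyes.grab_frame(n); im=f["image"]
    print(n,proj(f,(*w(-35,134),102)),proj(f,(*w(-35,122),102)),blob(im,(22,120,100),(35,255,255),(0,0,560,300)) )
    if n=="scene": u,v=map(int,proj(f,(*w(-35,125),102))); cv2.imwrite("pics/s3.png",cv2.resize(im[v-50:v+50,u-60:u+60],None,fx=6,fy=6))
E
```

```text
wrist [247.6137043  265.73614984] [273.12620513 265.79882773] (array([243.62222222, 250.51111111]), array([238, 249,  12,   4,  45]))
scene [334.81919595 300.38383154] [329.02699457 296.39132218] (array([99.87212644, 45.81752874]), array([ 87,  19,  26,  55, 696]))
```

View pics/s3.png

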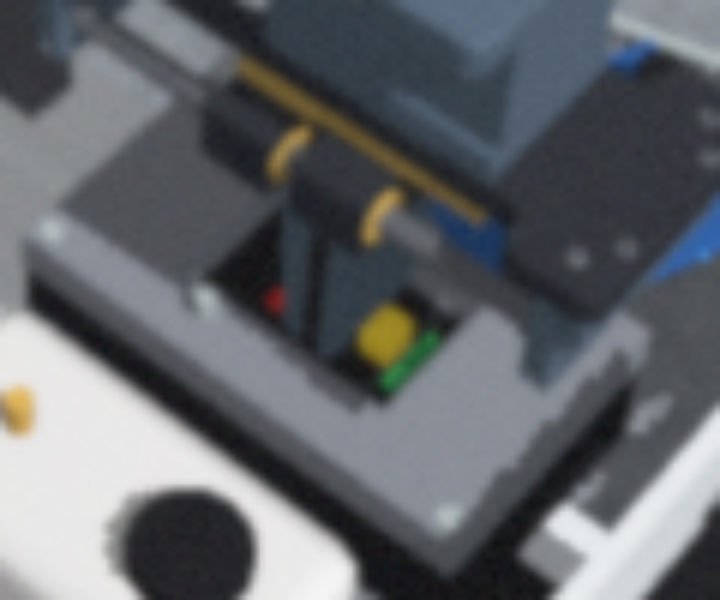

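The scene crop shows the yellow tab against the green mark, and the force rose to 7.4 N at the stop, so the switch is fully on. I back off, lift, and return to the knob.

Emit:
send_rows(targets="0 0.004 0 0 0 0 0;0 0.006 -0.01 0 0 0 0;0 0.006 -0.03 0 0 0 0;0 0.006 -0.065 0 0 0 45;0 0.006 -0.065 0 0 0 45;0 0.006 -0.065 0 0 0 45")

```text
time_s: 10.5
ee_pos: [633.4, 119.7, 164.4]
ee_rot: [-179.8, -0.3, -7.0]
force: [0.4, -0.3, -1.8]
gripper_width: 17.6
gripper_force: 0.0
```

```bash
python3 - <<'E'
from h import *
go([(525.3,161.6,155,3),(525.3,161.6,112.5,3)])
E
```

```text
now [633.4 119.7 164.4] [-179.8   -0.3   -7. ] w 17.6 t 10.5 F [ 0.4 -0.3 -1.8]
-0.1124 -0.0284 0.0089 -0.1 -0.3 -10.0
-0.1126 -0.0283 0.0514 -0.1 -0.3 -10.0
```

Emit:
send_rows(targets="-0.03 -0.01 0 0 0 -5 45;-0.06 -0.02 0 0 0 -10 45;-0.09 -0.026 0 0 0 -10 45;-0.112 -0.028 0 0 0 -10 45;-0.112 -0.028 0 0 0 -10 45;-0.112 -0.028 0 0 0 -10 45;-0.112 -0.028 0 0 0 -10 45;-0.112 -0.028 0 0 0 -10 45")

```text
time_s: 11.17
ee_pos: [525.2, 160.1, 161.1]
ee_rot: [-180.0, -0.0, 3.0]
force: [-0.2, 0.1, -0.1]
gripper_width: 40.7
gripper_force: 0.0
```

```bash
python3 - <<'E'
from h import *
go([(525.3,161.6,112.5,3)])
E
```

```text
now [525.2 160.1 161.1] [-180.   -0.    3.] w 40.7 t 11.1667 F [-0.2  0.1 -0.1]
0.0002 -0.0015 0.0486 -0.0 -0.0 -0.0
```

Emit:
send_rows(targets="0 -0.0015 0.015 0 0 0 45;0 -0.0015 0.03 0 0 0 45;0 -0.0015 0.042 0 0 0 45;0 -0.0015 0.0485 0 0 0 45;0 -0.0015 0.0485 0 0 0 45;0 -0.0015 0.0485 0 0 0 8;0 -0.0015 0.0485 0 0 0 8;0 -0.0015 0.0485 0 0 0 8;0 -0.0015 0.0485 0 0 0 8;0 -0.0015 0.0485 0 0 0 8;0 -0.0015 0.0485 0 0 0 8")

```text
time_s: 12.08
ee_pos: [524.7, 161.9, 113.5]
ee_rot: [-180.0, -0.1, 3.0]
force: [-0.3, 0.8, 1.3]
gripper_width: 13.2
gripper_force: 12.0
```

```bash
python3 - <<'E'
from h import *
go([arc(q,112.5) for q in 1.92-np.arange(1,13)*.08])
E
```

```text
now [524.7 161.9 113.5] [-1.8e+02 -1.0e-01  3.0e+00] w 13.2 t 12.0833 F [-0.3  0.8  1.3]
0.002 0.0066 0.001 -0.0 -0.1 -4.6
0.0028 0.0129 0.001 -0.0 -0.1 -9.2
0.0041 0.0191 0.001 -0.0 -0.1 -13.7
0.0059 0.0252 0.001 -0.0 -0.1 -18.3
0.0081 0.031 0.001 -0.0 -0.1 -22.9
0.0109 0.0367 0.001 -0.0 -0.1 -27.5
0.014 0.0422 0.001 0.0 -0.1 -32.1
0.0177 0.0474 0.001 0.0 -0.1 -36.7
0.0217 0.0523 0.0011 0.0 -0.1 -41.2
0.026 0.0568 0.0011 0.0 -0.1 -45.8
0.0308 0.061 0.0011 0.0 -0.1 -50.4
0.0358 0.0648 0.0011 0.0 -0.1 -55.0
```

Emit:
send_rows(targets="0.0007 0.0065 0 0 0 -4.6 8;0.0015 0.0129 0 0 0 -9.2 8;0.003 0.0191 0 0 0 -13.7 8;0.0048 0.0252 0 0 0 -18.3 8;0.007 0.031 0 0 0 -22.9 8;0.0099 0.0367 0 0 0 -27.5 8;0.013 0.0422 0 0 0 -32.1 8;0.0167 0.0474 0 0 0 -36.7 8;0.0207 0.0523 0 0 0 -41.2 8;0.025 0.0568 0 0 0 -45.8 8;0.0298 0.061 0 0 0 -50.4 8;0.0348 0.0648 0 0 0 -55 8")

```text
time_s: 13.08
ee_pos: [562.8, 98.9, 113.5]
ee_rot: [180.0, -0.1, 58.2]
force: [-0.5, 1.4, 2.4]
gripper_width: 13.2
gripper_force: 12.0
```

```bash
python3 - <<'E'
from h import *
go([arc(q,112.5) for q in .96-np.arange(1,13)*.08])
E
```

```text
now [562.8  98.9 113.5] [ 1.80e+02 -1.00e-01  5.82e+01] w 13.2 t 13.0833 F [-0.5  1.4  2.4]
0.001 0.0072 0.001 0.0 -0.1 -4.4
0.0017 0.0134 0.001 0.0 -0.1 -8.9
0.003 0.0196 0.001 0.0 -0.1 -13.5
0.0048 0.0257 0.001 0.0 -0.1 -18.1
0.007 0.0316 0.001 0.0 -0.1 -22.7
0.0098 0.0373 0.001 0.0 -0.1 -27.3
0.0129 0.0428 0.001 0.0 -0.1 -31.9
0.0165 0.048 0.001 0.0 -0.1 -36.5
0.0205 0.0529 0.001 0.0 -0.0 -41.0
0.0249 0.0574 0.0011 0.0 -0.0 -45.6
0.0296 0.0616 0.0011 0.0 -0.0 -50.2
0.0346 0.0655 0.0011 0.0 -0.0 -54.8
```

Emit:
send_rows(targets="0.0007 0.007 0 0 0 -4.4 8;0.0015 0.0132 0 0 0 -9 8;0.0028 0.0195 0 0 0 -13.5 8;0.0046 0.0255 0 0 0 -18.1 8;0.0068 0.0315 0 0 0 -22.7 8;0.0096 0.0372 0 0 0 -27.3 8;0.0127 0.0427 0 0 0 -31.9 8;0.0163 0.0479 0 0 0 -36.5 8;0.0203 0.0528 0 0 0 -41 8;0.0247 0.0574 0 0 0 -45.6 8;0.0294 0.0616 0 0 0 -50.2 8;0.0344 0.0655 0 0 0 -54.8 8")

```text
time_s: 14.08
ee_pos: [636.6, 93.1, 113.6]
ee_rot: [180.0, 0.0, 113.0]
force: [-0.4, 0.4, 2.6]
gripper_width: 13.3
gripper_force: 12.0
```

Emit:
send_rows(targets="0 0.0005 0 0 0 0 8;0 0.001 0 0 0 0 8;0 0.0015 0 0 0 0 8;0 0.0015 0 0 0 0 8")

```text
time_s: 14.42
ee_pos: [637.3, 93.4, 113.4]
ee_rot: [-180.0, 0.0, 112.7]
force: [-1.1, -2.2, 4.8]
gripper_width: 13.2
gripper_force: 12.0
```

Emit:
send_rows(targets="0 0.001 0 0 0 0 8;0 0.002 0 0 0 0 8;0 0.002 0 0 0 0 8")

```text
time_s: 14.67
ee_pos: [637.4, 93.5, 113.3]
ee_rot: [-179.7, 0.0, 112.8]
force: [-5.8, -3.8, 7.5]
gripper_width: 13.0
gripper_force: 12.0
```

The cover is against its stop: no further motion, and the reaction is about 7 N. I release it and go up.

Emit:
send_rows(targets="0 -0.0015 0 0 0 0 8;0 -0.0015 0 0 0 0 40;0 -0.0015 0 0 0 0 40;0 -0.0015 0 0 0 0 40;0 -0.0015 0 0 0 0 40;0 -0.0015 -0.03 0 0 0 40;0 -0.0015 -0.06 0 0 0 40;0 -0.0015 -0.09 0 0 0 40;0 -0.0015 -0.12 0 0 0 40;0 -0.0015 -0.12 0 0 0 40;0 -0.0015 -0.12 0 0 0 40")

```text
time_s: 15.58
ee_pos: [639.1, 94.3, 234.9]
ee_rot: [179.8, 0.1, 112.8]
force: [-0.1, 0.2, -1.0]
gripper_width: 36.5
gripper_force: 0.0
```

```bash
python3 - <<'E'
from h import *
f=eyes.grab_frame("wrist"); im=f["image"]; cv2.imwrite("pics/w4.png",im)
print(proj(f,(*w(-28,93),116)),blob(im,(0,0,0),(180,255,60),(262,180,295,215)))
for c in [(-79,78),(-7,78),(-7,172),(-79,172)]: print(proj(f,(*w(*c),108)))
def cap(q,z,yaw,r=34): return (*w(r*np.cos(1.047+q),-68+r*np.sin(1.047+q)),z,yaw)
go([cap(0,230,113),cap(0,146,113)])
print(w(0,-68))
E
```

```text
[273.74305569 201.92185099] (array([272.8     , 199.959375]), array([263, 190,  20,  21, 320]))
[209.14471987 184.43359519]
[286.78700881 227.20226075]
[348.47077714 126.34634363]
[267.22036821  77.06845164]
now [638.   94.1 232.8] [180.    0.  112.8] w 36.8 t 15.6333 F [-0.6  0.8 -0.6]
-0.1361 -0.0279 0.0029 0.0 0.0 -0.2
-0.1361 -0.0279 0.0869 0.0 0.0 -0.2
[644.53043243 -69.28296332]
```

View pics/w4.png

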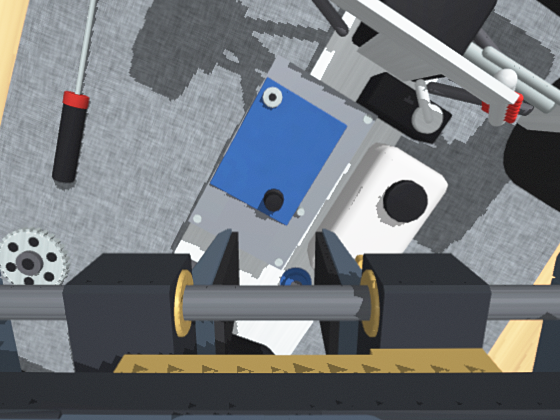

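The cover's corners coincide with the predicted shut outline: (209,184), (287,226), (347,127), (267,77). Next is the choke, with a look from near.

Emit:
send_rows(targets="-0.01 0 -0.03 0 0 6 35;-0.04 -0.01 -0.03 0 0 13 35;-0.07 -0.015 -0.03 0 0 20 35;-0.1 -0.02 -0.03 0 0 27 35;-0.136 -0.028 -0.03 0 0 34 35;-0.136 -0.028 -0.03 0 0 41 35;-0.136 -0.028 -0.03 0 0 48 35;-0.136 -0.028 -0.03 0 0 54 35;-0.136 -0.028 -0.03 0 0 60 35;-0.136 -0.028 -0.03 0 0 60 35;-0.136 -0.028 -0.03 0 0 60 35")

```text
time_s: 16.55
ee_pos: [664.4, -42.1, 261.0]
ee_rot: [-179.8, 0.1, 53.0]
force: [-0.1, -0.6, 0.1]
gripper_width: 32.1
gripper_force: 0.0
```

```bash
cat >> h.py <<'E'
def cap(q,z,yaw0=53,r=34): return (*w(r*np.cos(1.047+q),-68+r*np.sin(1.047+q)),z,yaw0+np.degrees(q))
E
python3 - <<'E'
from h import *
f=eyes.grab_frame("wrist"); im=f["image"]
u,v=map(int,proj(f,cap(0,150)[:3])); print(u,v,blob(im,(5,130,100),(20,255,255),(max(u-40,0),max(v-40,0),u+40,v+40)),proj(f,(*w(0,-68),143)))
cv2.imwrite("pics/w5.png",cv2.resize(im[max(v-130,0):v+60,u-120:u+120],None,fx=3,fy=3))
print(max(v-130,0),u-120)
go([cap(0,149)])
E
```

```text
277 203 (array([275.74519231, 204.07692308]), array([269, 195,  14,  19, 208])) [277.39076801 242.38358432]
73 157
now [664.5 -42.1 261.4] [-1.799e+02  1.000e-01  5.300e+01] w 31.4 t 16.6 F [-1.3 -1.1  0.7]
0.0004 0.0007 0.1124 -0.1 0.1 -0.0
```

View pics/w5.png

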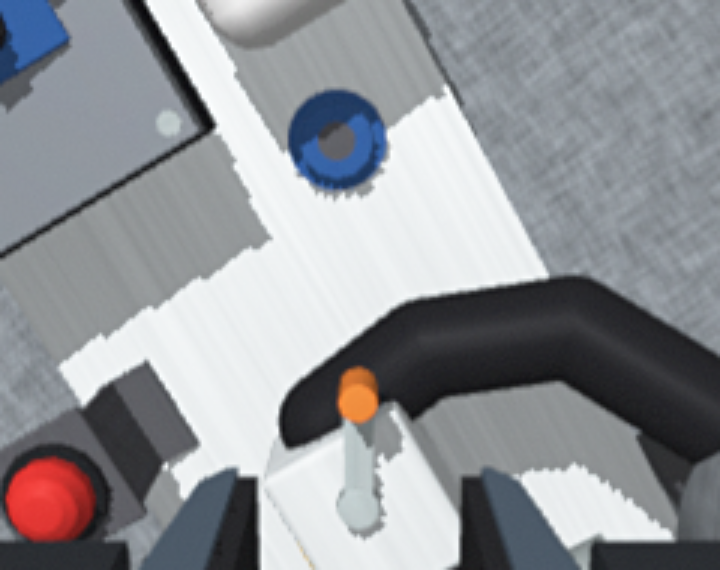

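The wrist crop shows the orange cap at (358,395), as predicted, over the black hose end, with the shaft at (358,505). The fingers have room on both sides.

Emit:
send_rows(targets="0.0005 0.0005 0.03 0 0 0 26;0.0005 0.0005 0.06 0 0 0 26;0.0005 0.0005 0.085 0 0 0 26;0.0005 0.0005 0.1 0 0 0 26;0.0005 0.0005 0.106 0 0 0 26;0.0005 0.0005 0.11 0 0 0 26;0.0005 0.0005 0.1115 0 0 0 26;0.0005 0.0005 0.1115 0 0 0 26")

```text
time_s: 17.27
ee_pos: [666.2, -42.1, 152.2]
ee_rot: [179.9, -0.0, 52.8]
force: [-0.7, 0.5, -0.2]
gripper_width: 23.6
gripper_force: 0.0
```

Emit:
send_rows(targets="0 0 0 0 0 0 4;0 0 0 0 0 0 4;0 0 0 0 0 0 4;0 0 0 0 0 0 4;0 0 0 0 0 0 4", grip_force=12)

```text
time_s: 17.68
ee_pos: [664.9, -41.0, 152.5]
ee_rot: [-179.9, -0.1, 52.8]
force: [-4.9, 3.5, 4.6]
gripper_width: 9.0
gripper_force: 12.0
```

```bash
python3 - <<'E'
from h import *
go([cap(q,149.7) for q in [.1,.2,.3,.4,.5,.6,.7,.8,.9,1.0,1.1,1.2]])
E
```

```text
now [664.9 -41.  152.5] [-1.799e+02 -1.000e-01  5.280e+01] w 9.0 t 17.6833 F [-4.9  3.5  4.6]
-0.001 -0.0026 0.0028 -0.1 -0.1 -5.9
-0.0015 -0.0059 0.0028 -0.1 -0.1 -11.7
-0.0024 -0.0092 0.0028 -0.1 -0.1 -17.4
-0.0036 -0.0124 0.0028 -0.1 -0.1 -23.1
-0.0051 -0.0155 0.0028 -0.1 -0.1 -28.8
-0.0068 -0.0184 0.0028 -0.1 -0.1 -34.6
-0.0089 -0.0211 0.0028 -0.1 -0.1 -40.3
-0.0112 -0.0236 0.0028 -0.1 -0.1 -46.0
-0.0138 -0.0258 0.0028 -0.1 -0.1 -51.8
-0.0165 -0.0278 0.0028 -0.1 -0.1 -57.5
-0.0195 -0.0295 0.0028 -0.1 -0.1 -63.2
-0.0226 -0.0308 0.0028 -0.1 -0.1 -68.9
```

Emit:
send_rows(targets="-0.0005 -0.0028 0 0 0 -5.8 4;-0.0013 -0.006 0 0 0 -11.6 4;-0.0022 -0.0093 0 0 0 -17.3 4;-0.0034 -0.0125 0 0 0 -23 4;-0.005 -0.0156 0 0 0 -28.7 4;-0.0067 -0.0185 0 0 0 -34.5 4;-0.0088 -0.0212 0 0 0 -40.2 4;-0.0111 -0.0237 0 0 0 -46 4;-0.0137 -0.0259 0 0 0 -51.7 4;-0.0164 -0.0279 0 0 0 -57.4 4;-0.0194 -0.0296 0 0 0 -63.2 4;-0.0225 -0.0309 0 0 0 -68.9 4")

```text
time_s: 18.68
ee_pos: [627.6, -38.6, 152.6]
ee_rot: [179.8, -0.2, 122.0]
force: [-2.7, 7.5, 4.8]
gripper_width: 8.9
gripper_force: 12.0
```

```bash
python3 - <<'E'
from h import *
s=env.state(); d=s["ee_pos"][:2]-w(0,-68); print("q",np.arctan2(d[1],d[0])-T-1.047,np.hypot(*d))
go([cap(q,152) for q in [1.25,1.3,1.35]])
E
```

```text
q 1.1510160036744062 34.98665527576569
now [627.6 -38.6 152.6] [179.8  -0.2 122. ] w 8.9 t 18.6833 F [-2.7  7.5  4.8]
-0.001 -0.0034 0.0006 0.2 -0.2 -2.6
-0.0011 -0.0051 0.0006 0.2 -0.2 -5.5
-0.0013 -0.0068 0.0006 0.2 -0.2 -8.4
```

Emit:
send_rows(targets="0.0005 -0.0015 0 0 0 -1.5 4;0.0007 -0.003 0 0 0 -3 4;0.0007 -0.0045 0 0 0 -5 4;0.0007 -0.006 0 0 0 -5.5 4;0.0007 -0.006 0 0 0 -5.5 4")

```text
time_s: 19.1
ee_pos: [623.4, -41.4, 152.6]
ee_rot: [179.6, -0.1, 127.2]
force: [1.8, 7.9, 2.0]
gripper_width: 8.8
gripper_force: 12.0
```

```bash
python3 - <<'E'
from h import *
s=env.state(); d=s["ee_pos"][:2]-w(0,-68); print("q",np.arctan2(d[1],d[0])-T-1.047,np.hypot(*d)); t=T+1.047+1.3+np.pi/2; print(s["force"]@[np.cos(t),np.sin(t),0])
E
```

```text
q 1.2950515315849056 35.02188701558704
-6.218957248834315
```

Emit:
send_rows(targets="0.001 -0.001 0 0 0 0 4;0.001 -0.002 0 0 0 0 4;0.001 -0.002 0 0 0 0 4")

```text
time_s: 19.35
ee_pos: [623.2, -41.5, 152.7]
ee_rot: [179.4, 0.1, 127.2]
force: [5.0, 7.7, -1.3]
gripper_width: 8.6
gripper_force: 12.0
```

```bash
python3 - <<'E'
from h import *
s=env.state(); d=s["ee_pos"][:2]-w(0,-68); print("q",np.arctan2(d[1],d[0])-T-1.047,np.hypot(*d)); t=T+1.047+1.3+np.pi/2; print(s["force"]@[np.cos(t),np.sin(t),0])
E
```

```text
q 1.3005073337897002 35.03437244144377
-8.662450881358176
```

It is at the closed stop. I relax, open and lift, then shut the fingers and go over the primer.

Emit:
send_rows(targets="0 0.001 0 0 0 0 4;0 0.001 0 0 0 0 24;0 0.001 0 0 0 0 26;0 0.001 0 0 0 0 26;0 0.001 0 0 0 0 26;0 0.001 -0.02 0 0 0 26;0 0.001 -0.05 0 0 0 26;0 0.001 -0.08 0 0 0 0;0 0.001 -0.08 0 0 0 0;0 0.001 -0.08 0 0 0 0;0 0.001 -0.08 0 0 0 0")

```text
time_s: 20.27
ee_pos: [620.1, -44.0, 230.8]
ee_rot: [-179.9, -0.0, 127.2]
force: [-0.2, 0.2, -0.2]
gripper_width: 1.1
gripper_force: 0.0
```

```bash
python3 - <<'E'
from h import *
f=eyes.grab_frame("top"); print(blob(f["image"],(9,120,100),(20,255,255),(280,130,312,175)),proj(f,cap(1.3,152)[:3]),proj(f,cap(1.15,152)[:3]))
go([(*w(-85,-30),170,127),(*w(-85,-30),130,127)])
E
```

```text
None [288.53778025 166.07280433] [287.12583802 163.90402169]
now [619.8 -43.9 230.1] [-1.799e+02 -1.000e-01  1.272e+02] w 0.3 t 20.3167 F [ 0.2 -0.1  0.1]
0.0513 -0.0298 0.0603 -0.1 -0.1 0.2
0.0512 -0.0298 0.1003 -0.1 -0.1 0.2
```

Emit:
send_rows(targets="0.025 -0.015 0 0 0 0 0;0.051 -0.03 0 0 0 0 0;0.051 -0.03 0.03 0 0 0 0;0.051 -0.03 0.06 0 0 0 0;0.051 -0.03 0.085 0 0 0 0;0.051 -0.03 0.1 0 0 0 0;0.051 -0.03 0.1 0 0 0 0;0.051 -0.03 0.1 0 0 0 0")

```text
time_s: 20.98
ee_pos: [564.8, -21.2, 129.9]
ee_rot: [-179.8, -0.1, 127.2]
force: [0.2, -0.9, 0.2]
gripper_width: 0.8
gripper_force: 0.0
```

```bash
python3 - <<'E'
from h import *
f=eyes.grab_frame("top"); print(blob(f["image"],(9,120,100),(20,255,255),(280,130,312,175)),proj(f,cap(1.3,152)[:3]))
go([(*w(-85,-30),116,127)])
E
```

```text
None [288.53778025 166.07280433]
now [565.9 -21.3 131.3] [-180.    -0.   127.2] w 0.8 t 21.0333 F [ 0.4 -0.1 -0.7]
0.0008 -0.0007 0.0153 -0.0 -0.0 0.2
```

```bash
python3 - <<'E'
from h import *
f=eyes.grab_frame("scene"); 
for q in(1.15,1.3): print(proj(f,cap(q,150)[:3]))
u,v=map(int,proj(f,cap(1.3,150)[:3])); print(blob(f["image"],(5,120,80),(20,255,255),(u-15,v-15,u+15,v+15)))
E
```

```text
[250.90107671 233.48461499]
[251.11538981 231.33888807]
(array([250.41463415, 231.3902439 ]), array([248, 227,   5,  10,  41]))
```

Emit:
send_rows(targets="0.0005 -0.0005 0.003 0 0 0 0;0.0005 -0.0005 0.006 0 0 0 0;0.0005 -0.0005 0.009 0 0 0 0;0.0005 -0.0005 0.011 0 0 0 0;0.0005 -0.0005 0.013 0 0 0 0;0.0005 -0.0005 0.015 0 0 0 0;0.0005 -0.0005 0.015 0 0 0 0")

```text
time_s: 21.67
ee_pos: [565.4, -21.2, 116.8]
ee_rot: [180.0, 0.0, 127.2]
force: [-0.7, 0.3, 5.6]
gripper_width: 0.5
gripper_force: 2.7
```

The choke cap sits where q = 1.3 predicts. I press the bulb further, to its stop.

Emit:
send_rows(targets="0 0 0.001 0 0 0 0;0 0 0.002 0 0 0 0;0 0 0.003 0 0 0 0;0 0 0.003 0 0 0 0")

```text
time_s: 22.0
ee_pos: [565.5, -21.2, 115.7]
ee_rot: [179.9, 0.1, 127.2]
force: [-3.1, 0.7, 13.4]
gripper_width: 0.3
gripper_force: 6.9
```

The bulb is right in: 13.4 N, and no longer moving. I lift away and check.

Emit:
send_rows(targets="0 0 -0.01 0 0 0 0;0 0 -0.03 0 0 0 0;0 0 -0.06 0 0 0 0;0 0 -0.1 0 0 0 0;0 0 -0.13 0 0 0 0;0 0 -0.13 0 0 0 0;-0.06 0.07 -0.13 0 0 0 0;-0.1 0.1 -0.13 0 0 0 0;-0.14 0.1 -0.13 0 0 0 0;-0.18 0.1 -0.13 0 0 0 0;-0.2 0.1 -0.13 0 0 0 0;-0.2 0.1 -0.13 0 0 0 0")

```text
time_s: 23.0
ee_pos: [767.9, -122.8, 240.7]
ee_rot: [-179.9, 0.0, 127.1]
force: [-0.6, -0.0, 0.1]
gripper_width: 0.1
gripper_force: 0.0
```

```bash
python3 - <<'E'
from h import *
s=env.state(); print(s["ee_pos"],s["time_s"],s["force"])
f=eyes.grab_frame("scene"); cv2.imwrite("pics/s9.png",f["image"])
E
```

```text
[ 767.88078814 -122.776354    240.73483131] 23.0 [-0.61734611 -0.00650835  0.07104992]
```

View pics/s9.png

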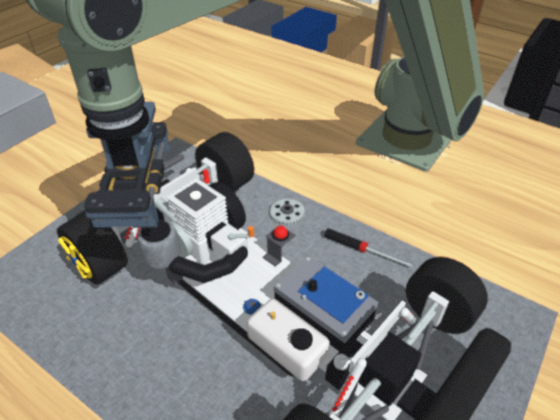

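The final view shows the cover shut with its knob at (311,285), the choke cap over at (251,231), the primer risen at (281,233) and the loose parts unmoved.

```bash
python3 -c "
from workcell import env
print(env.job_done())"
```

```text
the job is handed in; nothing more can be done
None
```

The job is handed in at about 23 s: the switch is fully on, the cover is shut, the choke is at its closed stop, the primer was pressed right in and released, and the loose parts were left where they lay.

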